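# Slide the rice tin into the crowded bottom tier of the corner rack

## Robot

A 7-joint arm with a two-finger parallel gripper is mounted at the origin on the work surface. World frame = base frame: x ahead of the robot, y to its left, z up, the work surface at z = 0. Lengths are in m, angles in rad, forces in N, time in s.
With the tool pointing down it reaches from about 0.4 to 0.9 m from the base axis. Payload 5.5 kg.
Tool frame: the origin (TCP) lies at the very end of the fingers, on their centre line; the grasp point (between the pads) lies 19 mm behind it; z points along the fingers, y is the direction in which the jaws open and shut (so a half turn about z gives the same grasp; the last joint's range is limited). The gripper opens to 85 mm and grips with 20 to 120 N. Pads are 22 mm wide; open, the fingers measure 114 mm over their backs; the gripper's body (76 mm by 85 mm) begins 54 mm behind the grasp point. The pads swing forward as they close: fully open they stand 13 mm farther back than shut.
Start: joints at [1.363, 0.501, -0.427, 1.55, 0.221, 1.138, -0.21], TCP at [0.295, -0.579, 0.231] pointing down, gripper open.
Joint ranges: [-2.88, 2.88], [-0.31, 2.03], [-1.54, 1.56], [0.2, 2.42], [-1.41, 4.55], [0.19, 2.02], [-2.57, 2.57]. Speed limits (rad/s): [2.57, 2.57, 3.14, 3.14, 3.14, 3.14, 3.14].

## Interface

Orientations are given as [roll, pitch, yaw] about the fixed x, y, z axes, in that order (R = Rz(yaw) Ry(pitch) Rx(roll)).
In Python, from plant import arm gives the robot as it stands. The module is installed in compiled form; this text tells all that it offers.
- The arm moves only by the tool step_arm, never from a script. Its argument "motion" is a list of rows, each a list of 2 entries, a list of its own where there are three numbers: the shift along the tool's x, y, z in mm, then the turn, a rotation vector about the tool's x, y, z in rad. A call has 1 to 12 rows; each row is the pose to reach, as a shift and turn from the pose measured when the call began, along the tool's axes at that moment; what a row does not reach only later rows make up. A row lasts 1/8 s, in which the tool goes at most 62.5 mm and 10.7 degrees, less where a joint would pass 70% of its speed; a pose out of reach is approached as far as the arm can. A call with a gripper value outside its range is refused whole. "gripper" is the finger opening in mm, from 0 to 85.4, set as the call begins (left out, the last holds). The fingers move at their own pace and stop on an object; "newtons" is the grip in N (left out, the last holds). Time passes only in rows, so rows that repeat a pose let the fingers close. It gives the time, the measured TCP pose, the force and the opening at its end, in the units of the state.
- arm.state(): the state, without advancing time (a new reading comes with each control period).
- arm.read_camera(name): name is "scene" or "top"; returns a dict with "image" (480x640x3 uint8, blue, green, red), "z_map" (480x640 float32, m along the optical axis (not along the pixel's ray), 0 where there is no reading), "intrinsics" (3x3 intrinsics, pixels), "R" (3x3) and "t" (3): a world point X has camera coordinates R X + t. Camera axes: x right, y down, z forward; pixel columns grow to the right and rows downward; lengths in m; the calibration is good to about 2 mm. A picture is of the moment at which its call begins.
- arm.hand_in(): hands the job in, once; it reports no verdict.
Trained networks look in a picture, given as the dict that the camera call returned (one of the last four; its "shot" number tells which), for a name from the list of things; names that differ only in an ending like _2 or _b are one class to them, and where a whole thing is asked for, a point or a joint stands for the part that bears it (a point fixed in the world has none). Each returns a list of dicts, best first, with "p" (0 to 1); they miss things now and then, are a little off and sometimes report something else, mostly with a low value. They report only what shows in the picture. A call takes as long as a camera call. They do not tell look-alikes from the thing itself.
- arm.masks_of(label, picture): "mask" (480x640 bool, what is visible of it) and "bbox" ([left, top, right, bottom] in pixels, round what is visible of it).
The state is a dict: "clock": time; "joint_pos": joint angles; "dq": joint speeds; "joint_torque": joint torques, N m; "tool_pos": TCP position; "orientation": TCP orientation; "force": force on the tool from outside, world axes, zero at the start; "moment": the same for the moment, N m; "width": opening from 0.0 (shut) to 1.0 (fully open).
Only numpy, scipy, OpenCV 4.12 (cv2) and the standard library are available. Lean on these libraries where they do the work, as an engineer would, in place of code of your own. Each camera call takes 0.05 s, during which the arm holds its last target. There are 200 camera calls.

## Task

Put the full rice tin away in the crowded bottom tier of the white corner rack: gently nudge the saffron pot, measuring cup and lemon squeezer aside along the tier to make room, then slide the tin along the worktop, without lifting it, straight in until its front is against the back rail. Everything that was in the tier must still stand upright inside it, the saffron pot with its lid on; leave the things around the rack alone.

Things in the scene. Friction and masses are not known exactly. Their poses are not given: they have to be found in the camera images.
- rack: White steel-wire corner rack, fixed. Origin: on the worktop, middle of the inner face of the bottom tier's back rail; x points from the open mouth to the back rail (away from the robot), y along the rail to the left, z up. Bottom tier: a floorless U of rail on the worktop, 45 mm high, 6 mm thick; inside 330 mm wide (y -165 to 165 mm) and 90 mm deep (x -90 mm, the mouth, to 0).
- rack_mouth (a point): Middle of the bottom tier's open mouth, on the worktop, 90 mm in front of the back rail. Nothing is above the bottom tier.
- rack_tower (a point): Middle of the two upper tiers, on the worktop: they stand to the left of the bottom tier, over x -117 to 117 mm, y 179 to 417 mm in the rack's frame, up to 350 mm high with the crockery on them.
- tin: Full rice tin, red with yellow band and flat steel lid, a closed box 88 mm in x, 96 in y (98 at the lid's rim), 60 high, 0.5 to 0.9 kg, friction about 0.6; too wide for most grippers. Origin: centre of its underside. Starts in front of the tier, right of its middle, its x within 0.25 rad of the rack's x. Its front, the +x face 44 mm from the origin, goes to the back rail.
- pot: White ceramic saffron pot with a yellow band, round, 68 mm diameter, 62 mm high without its lid, 0.25 kg, standing loose in the tier. Origin: centre of its underside.
- pot_lid: Loose white lid of the saffron pot, 66 mm diameter, with a yellow knob; the knob's top is 86 mm above the worktop when the lid is on. Origin: centre of the underside of its plug, which sits 6 mm inside the pot's mouth with 3 mm of play all round.
- pot_rim (a point): Centre of the saffron pot's mouth, 62 mm above its underside.
- cup: Steel measuring cup without handle, round, straight sides, 70 mm diameter, 75 mm high, 0.2 kg, standing loose in the tier. Origin: centre of its underside.
- squeezer: Chrome lemon squeezer: round base 72 mm diameter, 38 mm high, with a ribbed cone, 80 mm high in all, 0.3 kg, loose in the tier. Origin: centre of its underside. Pot, cup and squeezer stand in one row in any order, two to the left, one to the right, the widest gap (41 mm or more) between them; no gap takes the tin, but pushed up to the ends they leave about 120 mm.
- trivet: Slatted bamboo trivet, 160 mm square, 12 mm high, at the right side of the worktop, under the pan. Origin: centre of its underside.
- pan: Small dark paella pan with red handles, 184 mm diameter, 36 mm high (handles 44 mm), standing on the trivet. Origin: centre of its underside.
- oil: Green oil bottle, 66 mm diameter, 230 mm high, at the left side of the worktop. Origin: centre of its underside.
- salt: Glass salt jar with steel cap, 72 mm diameter, 100 mm high, at the left side of the worktop. Origin: centre of its underside.
- bowl: Blue ceramic bowl, 140 mm diameter, 60 mm high, at the right side of the worktop. Origin: centre of its underside.
Not all that is in view belongs to the job. Leave any black, pink or turquoise look-alike of the pot_lid alone.

How it is judged:
By the outcome, as a careful person would: the job done as asked, in the order asked, and still so for the second after the job is handed in, with the robot touching nothing.
It also fails if it takes over 64 s, if anything falls off the work surface, if the arm or the gripper's body presses on something with over 40 N, if the wrist force passes 120 N, or if a joint passes its speed limit or range.

## Working session

There is one attempt and no reset: what is moved stays moved. The work goes in short steps, Python scripts to look and compute and a tool call to move; the robot and the scene stay as the last step left them, time stands still between calls to the robot, and variables do not carry over. Pictures are saved under pics/ and viewed, on a budget of 10 in all, crops included, one or two more only if the job needs it, and the job is handed in when it is done.

Besides the shell and the picture viewer there is one more tool, called after ">>>" by a JSON object that holds its "api" and its "payload". step_arm: Moves the arm, as the interface text tells. Its arguments: {"type":"object","properties":{"motion":{"type":"array","items":{"type":"array"}},"gripper":{"type":"number"},"newtons":{"type":"number"}},"required":["motion"]}

```bash
mkdir -p pics
cat > h.py <<'E'
import numpy as np, cv2
from plant import arm
def pts(pic, mask=None):
    z=pic["z_map"]; K=pic["intrinsics"]; v,u=np.nonzero((z>0) if mask is None else (mask&(z>0)))
    d=z[v,u]; c=np.stack([(u-K[0,2])/K[0,0]*d,(v-K[1,2])/K[1,1]*d,d],1)
    return (c-pic["t"])@pic["R"]
def proj(pic,X):
    c=pic["R"]@np.asarray(X,float)+pic["t"]; p=pic["intrinsics"]@c; return p[:2]/p[2]
E
python3 - <<'E'
from h import *
print(arm.state())
for n in("scene","top"):
    p=arm.read_camera(n); cv2.imwrite(f"pics/{n}0.png",p["image"]); print(n,"cam pos",-p["R"].T@p["t"])
    for l in("rack","tin","pot","pot_lid","cup","squeezer"):
        for r in arm.masks_of(l,p)[:3]:
            P=pts(p,r["mask"])
            if len(P)==0: continue
            print(l,round(r["p"],2),r["bbox"],"lo",np.percentile(P,2,0).round(3),"hi",np.percentile(P,98,0).round(3),len(P))
E
```

```text
{'clock': 0.0, 'joint_pos': array([ 1.36318759,  0.50185222, -0.4267898 ,  1.55147218,  0.22081572,
        1.13828165, -0.2102721 ]), 'dq': array([-0.00014912,  0.0004066 ,  0.00082541,  0.00043197,  0.00181633,
       -0.00026931,  0.000336  ]), 'joint_torque': array([ 8.90694264e-04, -5.69531894e+01, -5.81631348e+00, -2.80939060e+01,
        1.04408094e-02,  1.18664341e-02, -7.72977245e-06]), 'tool_pos': array([ 0.29448438, -0.57867966,  0.23024725]), 'orientation': array([-3.13964044e+00, -5.40271493e-05,  4.70901232e-01]), 'force': array([ 0.49547698, -1.00922663,  0.18062296]), 'moment': array([ 0.05177241, -0.01862826,  0.02384187]), 'width': 0.9970151365967216}
scene cam pos [1.31291816 0.19426473 0.94202736]
rack 0.72 [239.2, 183.4, 508.4, 367.7] lo [ 0.604 -0.121  0.004] hi [0.841 0.401 0.346] 21281
tin 0.57 [244.6, 187.0, 292.1, 229.4] lo [ 0.437 -0.199  0.005] hi [ 0.527 -0.103  0.065] 1373
pot 0.56 [337.0, 261.7, 361.0, 284.1] lo [0.654 0.086 0.013] hi [0.676 0.146 0.064] 255
pot_lid 0.86 [344.8, 219.5, 365.8, 240.1] lo [0.459 0.077 0.006] hi [0.519 0.134 0.032] 351
pot_
[... 737 characters left out ...]
36 -0.199  0.026] hi [ 0.523 -0.106  0.066] 1312
tin 0.76 [377.2, 263.2, 413.2, 300.6] lo [ 0.436 -0.2    0.021] hi [ 0.522 -0.106  0.066] 1344
pot 0.19 [84.7, 312.2, 132.8, 339.7] lo [0.34  0.535 0.013] hi [0.401 0.589 0.231] 1124
pot_lid 0.91 [245.2, 256.2, 264.0, 282.4] lo [ 0.486  0.187 -0.002] hi [0.547 0.247 0.029] 487
pot_lid 0.89 [281.8, 208.9, 307.5, 234.6] lo [0.612 0.085 0.003] hi [0.673 0.146 0.086] 505
pot_lid 0.63 [309.5, 168.0, 331.8, 191.0] lo [0.737 0.009 0.001] hi [0.797 0.07  0.031] 430
cup 0.62 [308.1, 209.7, 335.3, 244.3] lo [ 0.592  0.009 -0.002] hi [0.658 0.069 0.077] 636
squeezer 0.77 [356.2, 220.6, 384.9, 250.5] lo [ 0.57  -0.121  0.002] hi [ 0.636 -0.056  0.077] 609
```

View pics/scene0.png

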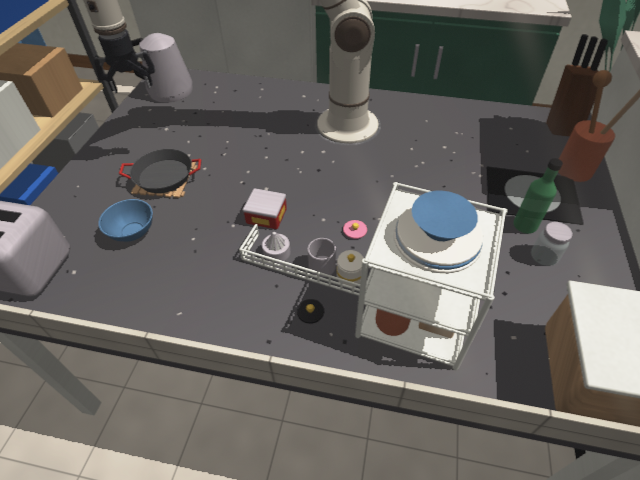

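View pics/top0.png

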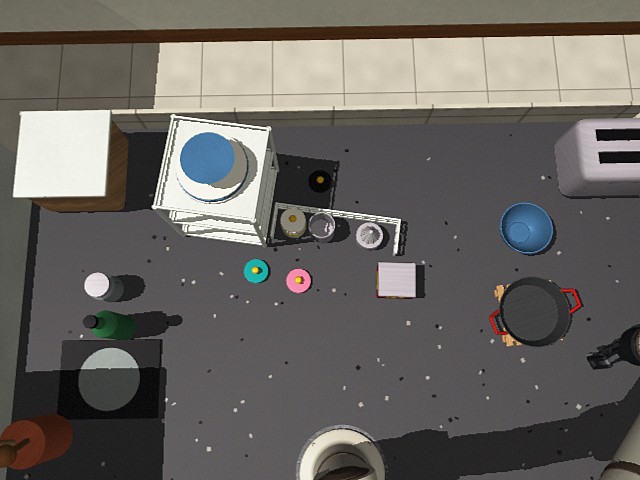

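The scene view shows the row from the left: white pot with lid at (350,263), cup at (320,252), then the wide gap and the squeezer at (275,247). The tin is at (266,207), and the back rail runs from (245,250) to (360,285). The lids on the worktop are look-alikes: pink (355,229), black (311,311), and turquoise in the top view (256,270). The real lid is on the pot. Next I fit the rack and object poses.

```bash
cat >> h.py <<'E'
def circ(P,r):
    from scipy.optimize import least_squares
    c=P[:,:2].mean(0)
    return least_squares(lambda c:np.hypot(*(P[:,:2]-c).T)-r,c,loss="soft_l1",f_scale=.002).x
E
python3 - <<'E'
from h import *
for n in("scene","top"):
    p=arm.read_camera(n); print(n)
    P=pts(p); A=P[(P[:,2]>.025)&(P[:,2]<.052)&(P[:,0]>.5)&(P[:,0]<.75)&(P[:,1]>-.2)&(P[:,1]<.19)]
    # back rail: points farther x than object row; right side: y< -0.12
    B=A[(A[:,0]>.655+.1*(A[:,1]-0.0)-.01)&(A[:,1]<.15)]
    B=A[(A[:,0]>.64+.1*(A[:,1]+.0))&(A[:,1]<.13)]
    l=cv2.fitLine(B[:,:2].astype(np.float32),cv2.DIST_HUBER,0,.005,.001).ravel()
    if l[1]<0:l[:2]*=-1
    yaw=np.arctan2(-l[0],l[1]); ex=np.array([np.cos(yaw),np.sin(yaw)]);ey=np.array([-ex[1],ex[0]])
    d=(B[:,:2]-l[2:])@ex
    print("rail yaw",yaw,"thick pct",np.percentile(d,[2,10,50,90,98]).round(4),"x at y0",l[2]-l[3]*l[0]/l[1],len(B))
    S=A[(A[:,:2]@ey<(-.125))&(A[:,0]<.64)&(A[:,0]>.535)]
    print("side rail ey",np.percentile(S[:,:2]@ey,[2,10,50,90,98]).round(4),"ex",np.percentile(S[:,:2]@ex,[1,99]).round(4),"back ex0",l[2:]@ex,len(S))
    for nm,l_,zlo,zhi in(("tin","tin",.058,.07),("pot","pot_lid",.06,.07),("cup","cup",.068,.08),("sq","squeezer",.07,.09),("sqb","squeezer",.03,.045)):
        for r in arm.masks_of(l_,p)[:3]:
            Q=pts(p,r["mask"]);Q=Q[(Q[:,2]>zlo)&(Q[:,2]<zhi)]
            if len(Q)<10: continue
            m=cv2.minAreaRect((Q[:,:2]*1000).astype(np.float32))
            print(nm,round(r["p"],2),len(Q),"mid",((Q.min(0)+Q.max(0))/2).round(4),"ext",np.ptp(Q,0).round(3),"rect",m, "enc",cv2.minEnclosingCircle((Q[:,:2]*1000).astype(np.float32)))
E
```

```text
scene
rail yaw -0.13638732 thick pct [-0.0252 -0.0194  0.0009  0.006   0.0074] x at y0 0.66714436 841Traceback (most recent call last):
  File "<stdin>", line 14, in <module>
    return _quantile_unchecked(
        a, q, axis, out, overwrite_input, method, keepdims, weights)
    return _ureduce(a,
                    func=_quantile_ureduce_func,
    ...<5 lines>...
                    overwrite_input=overwrite_input,
                    method=method)
    r = func(a, **kwargs)
    result = _quantile(arr,
                       quantiles=q,
    ...<2 lines>...
                       out=out,
                       weights=wgt)
    slices_having_nans = np.isnan(arr[-1, ...])
                                  ~~~^^^^^^^^^
IndexError: index -1 is out of bounds for axis 0 with size 0
```

```bash
cat > m.py <<'E'
from h import *
def bev(ps,fn,x0=.40,x1=.75,y0=-.25,y1=.25,s=1.5):
    H,W=int((x1-x0)*1000*s),int((y1-y0)*1000*s); im=np.zeros((H,W,3),np.uint8)
    for k,p in enumerate(ps):
        P=pts(p);C=p["image"][p["z_map"]>0]
        m=(P[:,2]>.02)&(P[:,2]<.1)&(P[:,0]>x0)&(P[:,0]<x1-.001)&(P[:,1]>y0+.001)&(P[:,1]<y1); P=P[m]
        for X in P:
            u,v=int((y1-X[1])*1000*s),int((x1-X[0])*1000*s); z=X[2]
            c=(0,255,0) if z<.052 else (255,255,0) if z<.068 else (255,0,255)
            if k: c=tuple(int(a*.6) for a in c)
            im[v:v+2,u:u+2]=c
    for a in np.arange(x0,x1,.05): cv2.line(im,(0,int((x1-a)*1000*s)),(W,int((x1-a)*1000*s)),(60,60,60),1); cv2.putText(im,f"{a:.2f}",(0,int((x1-a)*1000*s)),0,.4,(255,)*3)
    for a in np.arange(y0,y1,.05): cv2.line(im,(int((y1-a)*1000*s),0),(int((y1-a)*1000*s),H),(60,60,60),1); cv2.putText(im,f"{a:.2f}",(int((y1-a)*1000*s),10),0,.4,(255,)*3)
    cv2.imwrite(fn,im)
E
python3 - <<'E'
from m import *
ps=[arm.read_camera(n) for n in("scene","top")]
bev(ps,"pics/bev0.png")
for p in ps:
    for nm,l_,zlo,zhi in(("tin","tin",.058,.07),("pot","pot_lid",.06,.07),("cup","cup",.07,.08),("sq","squeezer",.065,.09),("sqb","squeezer",.03,.045)):
        for r in arm.masks_of(l_,p)[:3]:
            Q=pts(p,r["mask"]);Q=Q[(Q[:,2]>zlo)&(Q[:,2]<zhi)]
            if len(Q)<10 or Q[:,0].min()<.4: continue
            m=cv2.minAreaRect((Q[:,:2]*1000).astype(np.float32))
            print(nm,len(Q),"mid",((Q.min(0)+Q.max(0))/2).round(4),"rect",np.round(m[0]),np.round(m[1]),round(m[2],1), "enc",np.round(np.r_[cv2.minEnclosingCircle((Q[:,:2]*1000).astype(np.float32))[0]]))
E
```

```text
tin 801 mid [ 0.4802 -0.1513  0.0624] rect [ 482. -152.] [100.  92.] 85.3 enc [ 481. -153.]
pot 280 mid [0.6419 0.1162 0.0659] rect [642. 116.] [58. 66.] 89.9 enc [641. 119.]
cup 151 mid [0.6252 0.0415 0.0748] rect [626.  41.] [70. 68.] 14.3 enc [625.  42.]
cup 101 mid [0.807  0.2737 0.075 ] rect [804. 277.] [234.  47.] 80.9 enc [824. 274.]
sq 64 mid [ 0.608  -0.0857  0.0748] rect [608. -85.] [17. 24.] 23.9 enc [606. -86.]
sq 241 mid [0.8072 0.274  0.0775] rect [805. 277.] [233.  48.] 81.1 enc [825. 274.]
sqb 290 mid [ 0.6134 -0.0861  0.0375] rect [610. -87.] [72. 85.] 76.4 enc [616. -82.]
sqb 437 mid [0.7012 0.1091 0.0375] rect [708. 112.] [616. 140.] 63.9 enc [699. 117.]
tin 158 mid [ 0.6118 -0.5029  0.0631] rect [ 612. -502.] [135. 133.] 80.8 enc [ 612. -501.]
pot 339 mid [0.6416 0.1137 0.065 ] rect [642. 114.] [62. 64.] 0.0 enc [642. 114.]
cup 89 mid [0.6256 0.0388 0.075 ] rect [626.  39.] [66. 69.] 89.4 enc [626.  39.]
sq 56 mid [ 0.6037 -0.0896  0.074 ] rect [603. -90.] [24. 20.] 86.5 enc [604. -90.]
sqb 353 mid [ 0.6045 -0.0884  0.0375] rect [604. -89.] [70. 69.] 19.4 enc [605. -90.]
```

View pics/bev0.png

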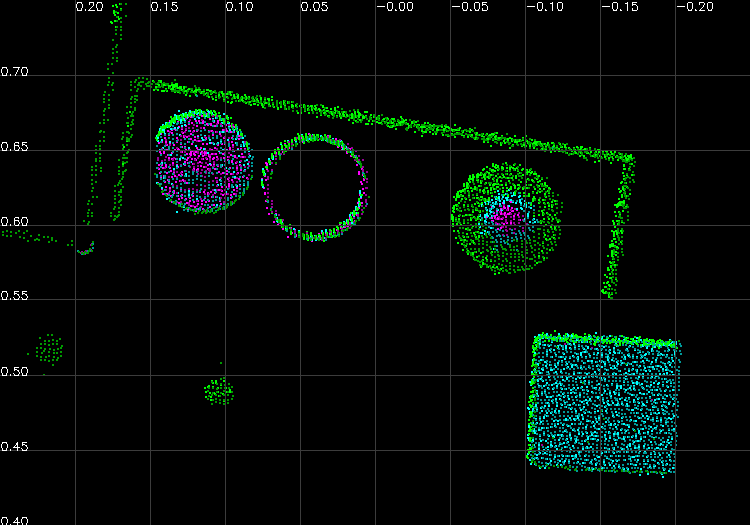

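The overlay fits the given sizes. The rail's outer corners are at (133,80) and (634,157), giving rack origin ≈(0.6655,-0.005) and yaw ≈-0.1525. In the rack frame, in mm, the pot is at (-42,115), cup (-46,38), squeezer (-48,-92) and tin (-160,-173). I'll close the gripper and go above the wide gap.

>>> {"api": "step_arm", "payload": {"motion": [[[538, -348, 20], [0, 0, 0.623]], [[538, -348, 20], [0, 0, 0.623]], [[538, -348, 20], [0, 0, 0.623]], [[538, -348, 20], [0, 0, 0.623]], [[538, -348, 20], [0, 0, 0.623]], [[538, -348, 20], [0, 0, 0.623]], [[538, -348, 20], [0, 0, 0.623]], [[538, -348, 20], [0, 0, 0.623]], [[538, -348, 20], [0, 0, 0.623]], [[538, -348, 20], [0, 0, 0.623]], [[538, -348, 20], [0, 0, 0.623]], [[538, -348, 20], [0, 0, 0.623]]], "gripper": 0, "newtons": 30}}

```text
clock: 2.85
tool_pos: [0.6166, -0.0236, 0.2111]
orientation: [-3.141, 0.0, -0.149]
force: [-0.1, -0.4, 0.4]
width: -0.001
```

```bash
cat >> h.py <<'E'
O=np.array([.6655,-.005]); YW=-.1525
def rk(X): # world xy -> rack mm
    c,s=np.cos(YW),np.sin(YW); d=np.asarray(X)[:2]-O; return np.round(1000*np.array([c*d[0]+s*d[1],-s*d[0]+c*d[1]]),1)
def goal(x,y,z,yaw=0): # rack-frame goal (mm, rel yaw) -> tool delta
    from scipy.spatial.transform import Rotation as R
    st=arm.state(); T=R.from_euler("xyz",st["orientation"])
    w=np.r_[O+R.from_euler("z",YW).apply([x/1e3,y/1e3,0])[:2],z/1e3]
    G=R.from_euler("xyz",[np.pi,0,YW+yaw])
    print("at rack",rk(st["tool_pos"]),"z",round(st["tool_pos"][2]*1e3,1),"yawrel",round(st["orientation"][2]-YW,3),"F",st["force"].round(1),"t",round(st["clock"],2),"w",round(st["width"],2))
    print("shift",(T.inv().apply(w-st["tool_pos"])*1e3).round(1),"turn",(T.inv()*G).as_rotvec().round(3))
E
python3 -c "
from h import *
goal(-46,-26,60)"
```

```text
at rack [-45.5 -25.8] z 211.1 yawrel 0.003 F [-0.1 -0.4  0.4] t 2.85 w -0.0
shift [ -0.5   0.2 151.1] turn [-0.     0.     0.003]
```

```bash
python3 -c "
from h import *
print(arm.state()['joint_pos'])
goal(-46,-26,100,np.pi/2);goal(-46,-26,100,-np.pi/2)"
```

```text
[ 0.38275633  0.47831449 -0.52116241  1.65530344  0.26257907  1.07866086
 -1.93506397]
at rack [-45.5 -25.8] z 211.1 yawrel 0.003 F [-0.1 -0.4  0.4] t 2.85 w -0.0
shift [ -0.5   0.2 111.1] turn [-1.000e-03  0.000e+00 -1.568e+00]
at rack [-45.5 -25.8] z 211.1 yawrel 0.003 F [-0.1 -0.4  0.4] t 2.85 w -0.0
shift [ -0.5   0.2 111.1] turn [0.000e+00 1.000e-03 1.574e+00]
```

>>> {"api": "step_arm", "payload": {"motion": [[[0, 0, 80], [0, 0, -0.18]], [[0, 0, 80], [0, 0, -0.36]], [[0, 0, 80], [0, 0, -0.54]], [[0, 0, 80], [0, 0, -0.54]]]}}

```text
clock: 3.35
tool_pos: [0.6157, -0.027, 0.1306]
orientation: [3.141, 0.002, 0.385]
force: [-0.1, -0.2, 0.5]
width: 0.002
```

```bash
python3 -c "
from h import *
print(arm.state()['joint_pos'])
goal(-46,-26,120,np.pi/2)"
```

```text
[ 0.44227519  0.59542484 -0.60359059  1.71662341  0.40071498  0.95732003
 -1.50167585]
at rack [-45.8 -29.3] z 130.6 yawrel 0.538 F [-0.1 -0.2  0.5] t 3.35 w 0.0
shift [ 1.6 -2.9 10.6] turn [-1.000e-03  2.000e-03 -1.033e+00]
```

>>> {"api": "step_arm", "payload": {"motion": [[[2, -3, 10], [0, 0, -0.18]], [[2, -3, 10], [0, 0, -0.36]], [[2, -3, 10], [0, 0, -0.54]], [[2, -3, 10], [0, 0, -0.72]], [[2, -3, 10], [0, 0, -0.9]], [[2, -3, 10], [0, 0, -1.033]], [[2, -3, 10], [0, 0, -1.033]]]}}

```text
clock: 4.22
tool_pos: [0.6163, -0.0254, 0.1208]
orientation: [-3.14, 0.002, 1.412]
force: [-0.4, 0.6, -0.0]
width: 0.002
```

```bash
python3 -c "
from h import *
print(arm.state()['joint_pos'])
goal(-46,-27,15,np.pi/2)
p=arm.read_camera('scene'); cv2.imwrite('pics/s1.png',cv2.resize(p['image'][130:330,180:440],None,fx=3,fy=3))"
```

```text
[ 0.58413889  0.6853631  -0.82604107  1.71623108  0.58528521  1.00649218
 -0.61502404]
at rack [-45.5 -27.7] z 120.8 yawrel 1.564 F [-0.4  0.6 -0. ] t 4.22 w 0.0
shift [  0.9  -0.4 105.8] turn [-0.001  0.002 -0.007]
```

View pics/s1.png

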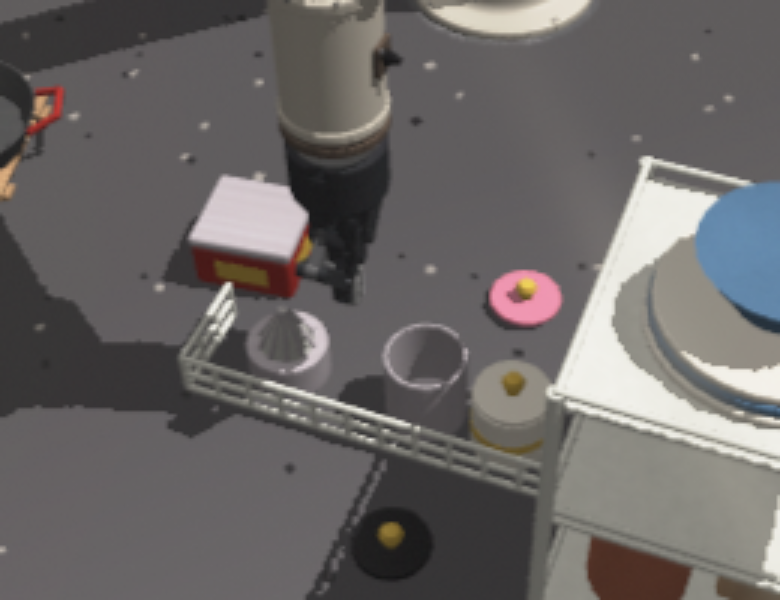

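The gripper is above the gap, its tip at (347,290), with the cup (425,370) on one side and the squeezer (287,345) on the other. The dark stub at (305,265) lies against the tin's front and looks like shadow. Now I descend.

>>> {"api": "step_arm", "payload": {"motion": [[[1, 0, 25], [0, 0, -0.007]], [[1, 0, 50], [0, 0, -0.007]], [[1, 0, 70], [0, 0, -0.007]], [[1, 0, 85], [0, 0, -0.007]], [[1, 0, 95], [0, 0, -0.007]], [[1, 0, 105], [0, 0, -0.007]], [[1, 0, 105], [0, 0, -0.007]]]}}

```text
clock: 5.15
tool_pos: [0.6159, -0.0243, 0.0152]
orientation: [-3.139, 0.002, 1.418]
force: [-0.1, -1.0, -0.3]
width: -0.0
```

```bash
python3 -c "
from h import *
goal(-46,16,15,np.pi/2)"
```

```text
at rack [-46.1 -26.6] z 15.2 yawrel 1.57 F [-0.1 -1.  -0.3] t 5.15 w -0.0
shift [42.6  0.   0.1] turn [-0.002  0.002 -0.   ]
```

>>> {"api": "step_arm", "payload": {"motion": [[[5, 0, 0], [0, 0, 0]], [[10, 0, 0], [0, 0, 0]], [[14, 0, 0], [0, 0, 0]], [[18, 0, 0], [0, 0, 0]], [[21, 0, 0], [0, 0, 0]], [[24, 0, 0], [0, 0, 0]], [[27, 0, 0], [0, 0, 0]], [[30, 0, 0], [0, 0, 0]], [[32, 0, 0], [0, 0, 0]], [[34, 0, 0], [0, 0, 0]], [[36, 0, 0], [0, 0, 0]], [[36, 0, 0], [0, 0, 0]]]}}

```text
clock: 6.65
tool_pos: [0.6214, 0.0118, 0.0151]
orientation: [-3.139, 0.002, 1.418]
force: [0.1, -0.4, -0.0]
width: -0.002
```

>>> {"api": "step_arm", "payload": {"motion": [[[1, 0, 0], [0, 0, 0]], [[2, 0, 0], [0, 0, 0]], [[3, 0, 0], [0, 0, 0]], [[4, 0, 0], [0, 0, 0]]]}}

```text
clock: 7.15
tool_pos: [0.622, 0.0158, 0.0151]
orientation: [-3.139, 0.002, 1.418]
force: [-0.9, -2.2, 0.1]
width: 0.001
```

```bash
cat > look.py <<'E'
from m import *
ps=[arm.read_camera(n) for n in("scene","top")]
for p in ps:
    for nm,l_,zlo,zhi in(("tin","tin",.058,.07),("lid","pot_lid",.06,.07),("cup","cup",.07,.08),("sqb","squeezer",.03,.045)):
        for r in arm.masks_of(l_,p)[:3]:
            Q=pts(p,r["mask"]);Q=Q[(Q[:,2]>zlo)&(Q[:,2]<zhi)]
            if len(Q)<10 or Q[:,0].min()<.4 or Q[:,0].max()>.7 or abs(Q[:,1]).max()>.25: continue
            m=cv2.minAreaRect((Q[:,:2]*1000).astype(np.float32))
            M=(Q.min(0)+Q.max(0))/2
            print(nm,len(Q),"rack",rk(M),"rect",rk(np.array(m[0])/1000),np.round(m[1]),"yaw",round((m[2]+45)%90-45-np.degrees(YW),1),"ztop",round(pts(p,r["mask"])[:,2].max(),3))
E
python3 - <<'E'
from look import *
bev(ps,"pics/bev1.png")
goal(-46,16,15,np.pi/2)
E
```

```text
tin 802 rack [-159.3 -172.1] rect [-160.1 -172.7] [98. 92.] yaw 5.3 ztop 0.067
lid 225 rack [-39.7 123.7] rect [-40.4 122.5] [51. 67.] yaw 4.1 ztop 0.287
cup 130 rack [-45.1  63.7] rect [-46.4  63.9] [70. 64.] yaw 21.0 ztop 0.081
sqb 292 rack [-47.8 -89.5] rect [-46.6 -88.3] [72. 68.] yaw 23.9 ztop 0.082
tin 400 rack [-160.7 -170.9] rect [-184.3 -156.4] [121.  66.] yaw 53.3 ztop 0.584
lid 352 rack [-40.4 128.7] rect [-40.4 128.7] [61. 63.] yaw 8.1 ztop 0.092
cup 61 rack [-46.6  63.9] rect [-49.9  68.2] [69. 50.] yaw 31.2 ztop 0.154
at rack [-46.1  14.1] z 15.1 yawrel 1.571 F [ 0.  -3.1  0.3] t 7.65 w 0.0
shift [1.9 0.1 0.1] turn [-0.002  0.001  0.   ]
```

View pics/bev1.png

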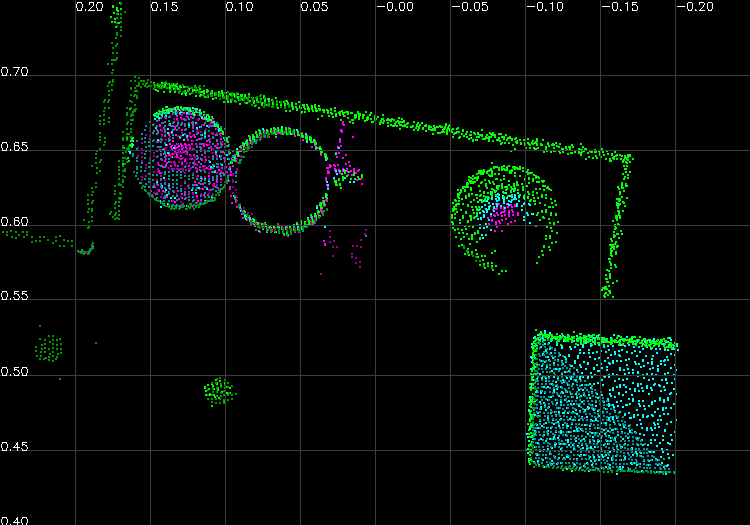

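The pot and cup now sit against the left end: cup near rack y 63, lid still on and concentric. Next I push the squeezer to the right.

>>> {"api": "step_arm", "payload": {"motion": [[[-8, 0, 0], [0, 0, 0]], [[-20, 0, 0], [0, 0, 0]], [[-35, 0, 0], [0, 0, 0]], [[-46, 0, 0], [0, 0, 0]], [[-52, 0, 0], [0, 0, 0]], [[-56, 0, 0], [0, 0, 0]], [[-60, 0, 0], [0, 0, 0]], [[-64, 0, 0], [0, 0, 0]], [[-68, 0, 0], [0, 0, 0]], [[-72, 0, 0], [0, 0, 0]], [[-76, 0, 0], [0, 0, 0]], [[-80, 0, 0], [0, 0, 0]]]}}

```text
clock: 9.15
tool_pos: [0.6099, -0.0633, 0.0153]
orientation: [-3.139, 0.001, 1.419]
force: [0.4, 1.9, 0.2]
width: -0.0
```

>>> {"api": "step_arm", "payload": {"motion": [[[-3, 0, 0], [0, 0, 0]], [[-6, 0, 0], [0, 0, 0]], [[-8, 0, 0], [0, 0, 0]], [[-10, 0, 0], [0, 0, 0]], [[-11, 0, 0], [0, 0, 0]], [[-12, 0, 0], [0, 0, 0]], [[-13, 0, 0], [0, 0, 0]]]}}

```text
clock: 10.02
tool_pos: [0.608, -0.0761, 0.0153]
orientation: [-3.139, 0.001, 1.419]
force: [0.9, 1.5, -0.1]
width: 0.003
```

Run:
```python
from look import *
goal(-46,-60,150,np.pi/2)
```

```text
tin 218 rack [-158.1 -198.3] rect [-158.4 -199.5] [93. 46.] yaw 10.5 ztop 0.25
lid 218 rack [-39.2 122.5] rect [-39.2 122.5] [50. 64.] yaw 8.7 ztop 0.284
cup 138 rack [-45.7  62.7] rect [-45.7  63. ] [69. 67.] yaw 20.7 ztop 0.08
sqb 174 rack [ -36.1 -126.7] rect [ -33.7 -131.5] [76. 39.] yaw -34.0 ztop 0.127
tin 746 rack [-160.5 -174.4] rect [-160.  -174.5] [96. 89.] yaw 5.6 ztop 0.51
lid 371 rack [-41.1 128.7] rect [-40.3 128.1] [65. 64.] yaw 26.6 ztop 0.089
cup 78 rack [-45.9  58.4] rect [-46.4  60. ] [67. 66.] yaw -35.6 ztop 0.079
sqb 147 rack [ -68.1 -128.1] rect [ -71.1 -126.4] [56. 26.] yaw -9.5 ztop 0.447
at rack [-46.1 -79.2] z 15.3 yawrel 1.571 F [ 0.5  1.  -0. ] t 10.53 w 0.0
shift [  19.1   -0.2 -134.8] turn [-0.002  0.001  0.   ]
```

>>> {"api": "step_arm", "payload": {"motion": [[[-1, 0, 0], [0, 0, 0]], [[-2, 0, 0], [0, 0, 0]], [[-3, 0, 0], [0, 0, 0]], [[-3, 0, 0], [0, 0, 0]], [[15, 0, 0], [0, 0, 0]], [[35, 0, 0], [0, 0, 0]], [[45, 0, -20], [0, 0, 0]], [[45, 0, -70], [0, 0, 0]], [[45, 0, -120], [0, 0, 0]], [[45, 0, -140], [0, 0, 0]]]}}

```text
clock: 11.78
tool_pos: [0.6171, -0.0307, 0.1599]
orientation: [3.138, 0.001, 1.42]
force: [1.7, -0.5, 0.4]
width: -0.003
```

Run:
```python
from look import *
goal(-153,-260,155,np.pi/2+.09)
```

```text
tin 702 rack [-159.6 -173.7] rect [-159.6 -173. ] [96. 91.] yaw 7.6 ztop 0.067
lid 201 rack [-40.9 124.6] rect [-41.4 124.1] [48. 66.] yaw 6.1 ztop 0.287
cup 135 rack [-45.3  64.9] rect [-46.   64.3] [71. 64.] yaw 21.0 ztop 0.08
sqb 171 rack [-40.2  64. ] rect [-45.4  61.4] [69. 67.] yaw 43.5 ztop 0.08
sqb 273 rack [ -46.8 -124.4] rect [ -46.5 -123.2] [66. 68.] yaw 24.0 ztop 0.082
tin 577 rack [-161.2 -170.1] rect [-160.6 -171.6] [90. 88.] yaw 6.1 ztop 0.072
lid 341 rack [-39.8 128.8] rect [-39.8 128.6] [64. 61.] yaw 10.0 ztop 0.089
cup 84 rack [-46.3  58.4] rect [-46.4  58.4] [66. 69.] yaw 8.0 ztop 0.081
sqb 140 rack [ -59.5 -117.1] rect [ -65.8 -112.1] [63. 24.] yaw 41.0 ztop 0.601
at rack [-46.5 -34.1] z 154.0 yawrel 1.571 F [-0.2  0.7  0.8] t 12.28 w -0.0
shift [-225.9 -106.6   -0.3] turn [-0.004  0.001 -0.09 ]
```

>>> {"api": "step_arm", "payload": {"motion": [[[-60, -30, 0], [0, 0, -0.03]], [[-120, -60, 0], [0, 0, -0.06]], [[-175, -85, 0], [0, 0, -0.09]], [[-210, -100, 0], [0, 0, -0.09]], [[-226, -107, 0], [0, 0, -0.09]], [[-226, -107, 40], [0, 0, -0.09]], [[-226, -107, 80], [0, 0, -0.09]], [[-226, -107, 110], [0, 0, -0.09]], [[-226, -107, 130], [0, 0, -0.09]], [[-226, -107, 139], [0, 0, -0.09]], [[-226, -107, 139], [0, 0, -0.09]]], "gripper": 50}}

```text
clock: 13.65
tool_pos: [0.4741, -0.2385, 0.0157]
orientation: [-3.137, 0.0, 1.509]
force: [-0.4, -1.0, -0.4]
width: 0.585
```

Run:
```python
from h import *
print(arm.state()['joint_pos'])
goal(-154,-232,14,np.pi/2+.09)
goal(-160,-92,14,np.pi/2)
```

```text
[ 0.99670553  0.71642088 -0.74383619  1.97116112  0.71988505  0.74367467
 -0.24658042]
at rack [-153.7 -259.8] z 15.7 yawrel 1.662 F [-0.4 -1.  -0.4] t 13.65 w 0.59
shift [27.7  2.3  1.7] turn [-0.004  0.     0.001]
at rack [-153.7 -259.8] z 15.7 yawrel 1.662 F [-0.4 -1.  -0.4] t 13.65 w 0.59
shift [167.7   9.    1.6] turn [-0.004  0.001  0.091]
```

>>> {"api": "step_arm", "payload": {"motion": [[[12, 1, 0], [0, 0, 0]], [[20, 2, 0], [0, 0, 0]], [[26, 2, 0], [0, 0, 0]], [[32, 2, 0], [0, 0, 0]], [[38, 3, 0], [0, 0, 0.01]], [[45, 3, 0], [0, 0, 0.02]], [[52, 4, 0], [0, 0, 0.03]], [[59, 4, 0], [0, 0, 0.04]], [[66, 4, 0], [0, 0, 0.05]], [[73, 5, 0], [0, 0, 0.06]], [[80, 5, 0], [0, 0, 0.06]], [[85, 5, 0], [0, 0, 0.06]]]}}

```text
clock: 15.15
tool_pos: [0.4844, -0.153, 0.0156]
orientation: [-3.137, 0.0, 1.45]
force: [0.6, -3.9, 0.1]
width: 0.579
```

Run:
```python
from look import *
goal(-160,-92,14,np.pi/2)
```

```text
tin 785 rack [-158.3 -112.2] rect [-158.2 -111.8] [97. 91.] yaw 1.7 ztop 0.067
lid 209 rack [-39.4 123.1] rect [-39.4 123. ] [63. 49.] yaw 9.1 ztop 0.259
lid 682 rack [-159.  -112.8] rect [-159.1 -112.7] [98. 92.] yaw 2.1 ztop 0.068
cup 146 rack [-45.7  63.5] rect [-46.1  63.5] [70. 66.] yaw 12.1 ztop 0.08
sqb 283 rack [ -48.5 -124.5] rect [ -47.5 -124.6] [67. 69.] yaw 37.1 ztop 0.083
tin 679 rack [-160.  -110.4] rect [-160.2 -113.9] [95. 89.] yaw 2.8 ztop 0.159
cup 40 rack [ -50.2 -128.6] rect [ -48.9 -129.4] [17. 22.] yaw 52.5 ztop 0.385
cup 83 rack [-45.7  58.5] rect [-45.8  58.4] [66. 68.] yaw 7.1 ztop 0.079
sqb 313 rack [ -48.2 -128.3] rect [ -48.4 -126.7] [66. 71.] yaw -18.3 ztop 0.391
at rack [-156.5 -174.6] z 15.6 yawrel 1.602 F [ 0.3 -0.4  1. ] t 15.65 w 0.59
shift [82.7 -1.   1.6] turn [-0.004  0.     0.031]
```

>>> {"api": "step_arm", "payload": {"motion": [[[6, 0, 0], [0, 0, 0.005]], [[13, 0, 0], [0, 0, 0.01]], [[20, 0, 0], [0, 0, 0.015]], [[28, 0, 0], [0, 0, 0.02]], [[36, 0, 0], [0, 0, 0.025]], [[44, 0, 0], [0, 0, 0.03]], [[52, 0, 0], [0, 0, 0.03]], [[60, 0, 0], [0, 0, 0.03]], [[67, 0, 0], [0, 0, 0.03]], [[73, 0, 0], [0, 0, 0.03]], [[78, 0, 0], [0, 0, 0.03]], [[81, 0, 0], [0, 0, 0.03]]]}}

```text
clock: 17.15
tool_pos: [0.4942, -0.0731, 0.0156]
orientation: [-3.137, 0.001, 1.419]
force: [-0.4, -3.5, 0.1]
width: 0.585
```

Run:
```python
from look import *
bev(ps,"pics/bev2.png")
goal(-250,-110,16,np.pi/2)
goal(-250,-34,16,0)
```

```text
tin 852 rack [-161.8  -33. ] rect [-159.6  -32.7] [98. 93.] yaw -0.4 ztop 0.067
lid 237 rack [-39.4 123.4] rect [-39.5 123.3] [49. 65.] yaw 8.1 ztop 0.09
cup 159 rack [-46.5  62.5] rect [-45.8  61.3] [69. 68.] yaw 35.3 ztop 0.079
sqb 298 rack [ -39.9 -125.9] rect [ -47. -124.] [79. 70.] yaw 48.9 ztop 0.087
tin 627 rack [-161.8  -29.9] rect [-160.5  -33.7] [94. 90.] yaw 1.0 ztop 0.366
lid 360 rack [-39.7 128.8] rect [-39.7 128.8] [61. 65.] yaw 8.1 ztop 0.09
cup 89 rack [-45.7  59.6] rect [-45.8  59.2] [67. 67.] yaw -19.3 ztop 0.08
at rack [-158.8  -93.3] z 15.6 yawrel 1.572 F [ 0.7 -0.7 -0.6] t 17.65 w 0.58
shift [-16.6 -91.2   0. ] turn [-0.004  0.     0.001]
at rack [-158.8  -93.3] z 15.6 yawrel 1.572 F [ 0.7 -0.7 -0.6] t 17.65 w 0.58
shift [ 59.4 -91.1   0. ] turn [-0.003  0.003  1.572]
```

View pics/bev2.png

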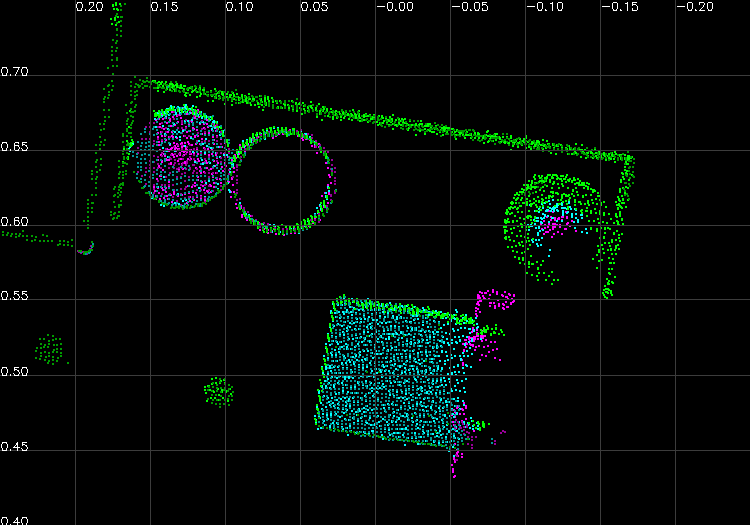

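The tin is at rack (-160,-33) with yaw about 0; the gap runs from about -90 to +26, so it lines up. Now I back off, lift and go behind the tin.

>>> {"api": "step_arm", "payload": {"motion": [[[-20, 0, 0], [0, 0, 0]], [[-25, 0, -40], [0, 0, 0]], [[-25, 0, -90], [0, 0, 0]], [[-10, -25, -105], [0, 0, -0.18]], [[10, -50, -105], [0, 0, -0.36]], [[30, -75, -105], [0, 0, -0.54]], [[50, -91, -105], [0, 0, -0.72]], [[59, -91, -105], [0, 0, -0.9]], [[59, -91, -105], [0, 0, -1.08]], [[59, -91, -105], [0, 0, -1.26]], [[59, -91, -105], [0, 0, -1.44]], [[59, -91, -105], [0, 0, -1.57]]]}}

```text
clock: 19.15
tool_pos: [0.4136, -0.0011, 0.121]
orientation: [3.141, -0.004, 2.994]
force: [1.1, 0.4, -1.3]
width: 0.585
```

Run:
```python
from look import *
print(arm.state()['joint_pos'])
goal(-246,-33,14,np.pi)
```

```text
tin 840 rack [-162.   -30.8] rect [-160.9  -32.3] [98. 92.] yaw 0.5 ztop 0.067
lid 226 rack [-39.2 123.4] rect [-39.5 122.7] [51. 65.] yaw 6.7 ztop 0.287
cup 157 rack [-45.9  62.5] rect [-45.3  62.2] [68. 70.] yaw -3.0 ztop 0.081
sqb 291 rack [ -39.5 -125.5] rect [ -41.3 -119.7] [86. 69.] yaw 42.6 ztop 0.086
tin 103 rack [-138.3   -5.6] rect [-140.3   -6.2] [37. 48.] yaw 0.5 ztop 0.068
lid 357 rack [-40.8 128.6] rect [-40.9 128.7] [61. 66.] yaw 8.0 ztop 0.09
cup 85 rack [-45.9  59.7] rect [-46.   59.5] [67. 68.] yaw 11.8 ztop 0.083
sqb 363 rack [ -48.6 -128.6] rect [ -48.4 -128.5] [70. 71.] yaw 52.5 ztop 0.081
[ 1.02818033  0.60303508 -1.33394156  2.19112437  0.74586962  0.94617166
  0.6626147 ]
at rack [-249.5  -34.5] z 121.1 yawrel 3.141 F [-0.1  0.3 -0.2] t 19.65 w 0.59
shift [ -3.9   1.6 107.1] turn [-0.001 -0.004 -0.   ]
```

>>> {"api": "step_arm", "payload": {"motion": [[[0, 2, 30], [0, -0.004, 0]], [[0, 2, 60], [0, -0.004, 0]], [[0, 2, 85], [0, -0.004, 0]], [[0, 2, 100], [0, -0.004, 0]], [[0, 2, 107], [0, -0.004, 0]], [[0, 2, 107], [0, -0.004, 0]]]}}

```text
clock: 20.4
tool_pos: [0.4136, 0.0009, 0.014]
orientation: [-3.141, -0.0, 2.989]
force: [0.8, 0.9, 0.2]
width: 0.585
```

Run:
```python
from h import *
print(arm.state()['joint_pos'])
goal(-99,-33,14,np.pi)
```

```text
[ 0.8065718   0.74163919 -1.05356437  2.24389409  1.01073112  0.76622458
  0.45606865]
at rack [-249.9  -32.4] z 14.0 yawrel 3.141 F [0.8 0.9 0.2] t 20.4 w 0.58
shift [-150.9   -0.6    0. ] turn [-0. -0. -0.]
```

>>> {"api": "step_arm", "payload": {"motion": [[[-12, 0, 0], [0, 0, 0]], [[-22, 0, 0], [0, 0, 0]], [[-29, 0, 0], [0, 0, 0]], [[-34, 0, 0], [0, 0, 0]], [[-39, 0, 0], [0, 0, 0]], [[-44, 0, 0], [0, 0, 0]], [[-49, 0, 0], [0, 0, 0]], [[-54, 0, 0], [0, 0, 0]], [[-59, 0, 0], [0, 0, 0]], [[-64, 0, 0], [0, 0, 0]], [[-69, 0, 0], [0, 0, 0]], [[-72, 0, 0], [0, 0, 0]]]}}

```text
clock: 21.9
tool_pos: [0.4852, -0.0101, 0.0141]
orientation: [-3.141, 0.0, 2.989]
force: [-2.5, 0.5, 0.4]
width: 0.586
```

Run:
```python
from look import *
bev(ps,"pics/bev3.png")
goal(-99,-33,14,np.pi)
```

```text
tin 918 rack [-120.9  -32.1] rect [-122.3  -32.2] [98. 93.] yaw 0.7 ztop 0.066
lid 227 rack [-38.9 122.8] rect [-38.9 122.7] [50. 66.] yaw 8.3 ztop 0.287
cup 157 rack [-46.6  62.6] rect [-45.5  62.9] [68. 70.] yaw -16.5 ztop 0.08
sqb 297 rack [ -37.1 -122.7] rect [ -37.2 -122.7] [70. 96.] yaw 8.6 ztop 0.084
lid 363 rack [-39.9 128.6] rect [-39.9 128.7] [61. 65.] yaw 8.5 ztop 0.089
cup 95 rack [-45.9  58.4] rect [-45.9  58.5] [66. 69.] yaw 7.4 ztop 0.081
sqb 252 rack [ -47.  -129.3] rect [ -42.4 -132.9] [70. 56.] yaw -35.3 ztop 0.083
at rack [-177.4  -32.3] z 14.3 yawrel 3.141 F [-0.   0.3 -0.6] t 22.4 w 0.58
shift [-78.4  -0.6   0.4] turn [-0.     0.001 -0.   ]
```

View pics/bev3.png

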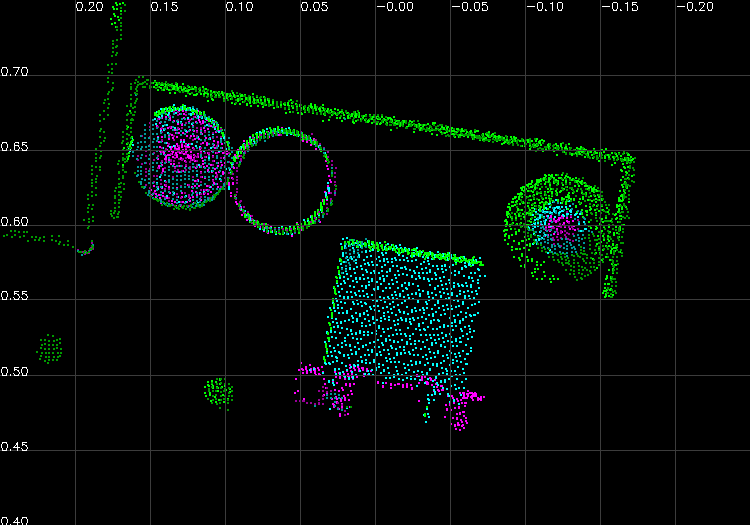

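The tin's top edge, (340,240)–(483,263), is parallel to the rail, with about 10 mm clear on each side. I push straight in, slowing near the rail.

>>> {"api": "step_arm", "payload": {"motion": [[[-6, 0, 0], [0, 0, 0]], [[-12, 0, 0], [0, 0, 0]], [[-18, 0, 0], [0, 0, 0]], [[-24, 0, 0], [0, 0, 0]], [[-30, 0, 0], [0, 0, 0]], [[-36, 0, 0], [0, 0, 0]], [[-42, 0, 0], [0, 0, 0]], [[-48, 0, 0], [0, 0, 0]], [[-54, 0, 0], [0, 0, 0]], [[-59, 0, 0], [0, 0, 0]], [[-64, 0, 0], [0, 0, 0]], [[-67, 0, 0], [0, 0, 0]]]}}

```text
clock: 23.9
tool_pos: [0.5518, -0.0202, 0.0144]
orientation: [-3.141, 0.001, 2.989]
force: [-4.2, 0.4, -0.1]
width: 0.588
```

>>> {"api": "step_arm", "payload": {"motion": [[[-2, 0, 0], [0, 0, 0]], [[-3, 0, 0], [0, 0, 0]], [[-4, 0, 0], [0, 0, 0]], [[-5, 0, 0], [0, 0, 0]], [[-6, 0, 0], [0, 0, 0]]]}}

```text
clock: 24.52
tool_pos: [0.5577, -0.0211, 0.0144]
orientation: [-3.141, 0.001, 2.989]
force: [-3.4, 0.2, -0.2]
width: 0.583
```

Run:
```python
from look import *
goal(-99,-33,14,np.pi)
```

```text
tin 1005 rack [-49.6 -31.4] rect [-49.1 -31.7] [97. 93.] yaw -0.6 ztop 0.067
tin 31 rack [-12.5 128.5] rect [-10.3 127.6] [40. 10.] yaw -5.6 ztop 0.067
lid 187 rack [-38.9 123.9] rect [-38.4 123.4] [64. 46.] yaw 10.8 ztop 0.091
cup 157 rack [-46.6  63.9] rect [-46.5  62.7] [71. 67.] yaw 20.9 ztop 0.082
sqb 260 rack [ -48.  -124.3] rect [ -47.4 -124. ] [68. 68.] yaw 35.9 ztop 0.082
sqb 72 rack [-24.1 133.9] rect [-23.  135.3] [34. 67.] yaw 12.6 ztop 0.067
lid 343 rack [-40.6 128.7] rect [-40.6 128.6] [62. 61.] yaw 9.9 ztop 0.09
cup 62 rack [-45.7  59.9] rect [-46.8  61.4] [68. 63.] yaw 18.6 ztop 0.118
at rack [-103.9  -32.3] z 14.4 yawrel 3.141 F [-2.5 -0.  -0.2] t 25.02 w 0.58
shift [-4.9 -0.7  0.4] turn [-0.     0.001 -0.   ]
```

Five or so mm remain; creep until the force rises.

>>> {"api": "step_arm", "payload": {"motion": [[[-1, 0, 0], [0, 0, 0]], [[-2, 0, 0], [0, 0, 0]], [[-3, 0, 0], [0, 0, 0]], [[-3.5, 0, 0], [0, 0, 0]], [[-4, 0, 0], [0, 0, 0]]]}}

```text
clock: 25.65
tool_pos: [0.5618, -0.0218, 0.0144]
orientation: [-3.141, 0.001, 2.989]
force: [-3.6, 1.0, -0.1]
width: 0.587
```

>>> {"api": "step_arm", "payload": {"motion": [[[-0.5, 0, 0], [0, 0, 0]], [[-1, 0, 0], [0, 0, 0]], [[-1.5, 0, 0], [0, 0, 0]]]}}

```text
clock: 26.02
tool_pos: [0.5633, -0.0221, 0.0144]
orientation: [-3.141, 0.001, 2.989]
force: [-3.8, 1.1, 0.3]
width: 0.587
```

>>> {"api": "step_arm", "payload": {"motion": [[[-0.5, 0, 0], [0, 0, 0]], [[-1, 0, 0], [0, 0, 0]], [[-1.5, 0, 0], [0, 0, 0]], [[-2, 0, 0], [0, 0, 0]]]}}

```text
clock: 26.52
tool_pos: [0.5639, -0.022, 0.0142]
orientation: [-3.141, -0.001, 2.989]
force: [-9.1, 0.3, 3.8]
width: 0.585
```

Contact with the rail: force is at 9 N and the tool has stalled. One small squaring push, then I back off and lift.

>>> {"api": "step_arm", "payload": {"motion": [[[-1, 0, 0], [0, 0, 0]], [[-2, 0, 0], [0, 0, 0]], [[-2, 0, 0], [0, 0, 0]]]}}

```text
clock: 26.9
tool_pos: [0.5635, -0.0216, 0.0137]
orientation: [-3.14, -0.005, 2.99]
force: [-9.4, 1.5, 1.6]
width: 0.585
```

>>> {"api": "step_arm", "payload": {"motion": [[[1, 0, 0], [0, 0, 0]], [[6, 0, 0], [0, 0, 0]], [[20, 0, 0], [0, 0, 0]], [[40, 0, 0], [0, 0, 0]], [[70, 0, -20], [0, 0, 0]], [[100, 0, -70], [0, 0, 0]], [[120, 0, -120], [0, 0, 0]], [[120, 0, -160], [0, 0, 0]], [[120, 0, -160], [0, 0, 0]]]}}

```text
clock: 28.02
tool_pos: [0.4471, -0.0035, 0.1767]
orientation: [-3.139, 0.0, 2.989]
force: [-0.3, -0.7, -1.2]
width: 0.582
```

Run:
```python
from look import *
goal(-99,-33,14,np.pi)
bev(ps,"pics/bev4.png")
cv2.imwrite('pics/s2.png',cv2.resize(ps[0]['image'][170:350,200:440],None,fx=3,fy=3))
```

```text
tin 1024 rack [-42.  -31.1] rect [-42.3 -32. ] [97. 93.] yaw 0.5 ztop 0.067
lid 232 rack [-39.9 124.3] rect [-40.3 123.7] [50. 67.] yaw 5.7 ztop 0.09
cup 125 rack [-44.8  63.7] rect [-45.2  62.9] [66. 67.] yaw -2.5 ztop 0.08
sqb 293 rack [ -39.9 -124.4] rect [ -40.2 -126.1] [70. 92.] yaw 1.0 ztop 0.085
tin 443 rack [-37.6 -33.8] rect [-43.2 -34.7] [96. 88.] yaw -0.4 ztop 0.559
tin 58 rack [-46.2  59.6] rect [-45.8  60. ] [70. 66.] yaw -9.5 ztop 0.083
cup 89 rack [-45.8  59.7] rect [-45.5  59.7] [67. 68.] yaw -18.4 ztop 0.083
sqb 244 rack [ -47.9 -130.8] rect [ -42.7 -133.4] [71. 56.] yaw 49.0 ztop 0.554
at rack [-217.8  -31.6] z 173.9 yawrel 3.143 F [0.  0.6 0. ] t 28.52 w 0.59
shift [-119.8   -1.4  159.1] turn [-0.001 -0.006  0.001]
```

View pics/bev4.png

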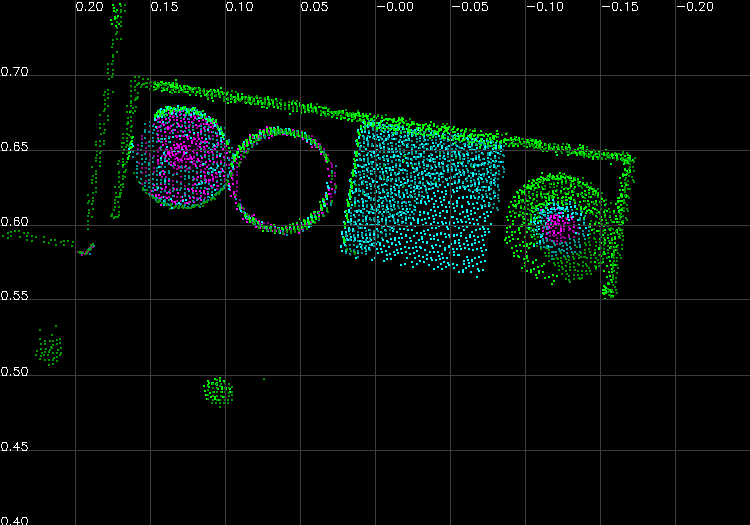

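View pics/s2.png

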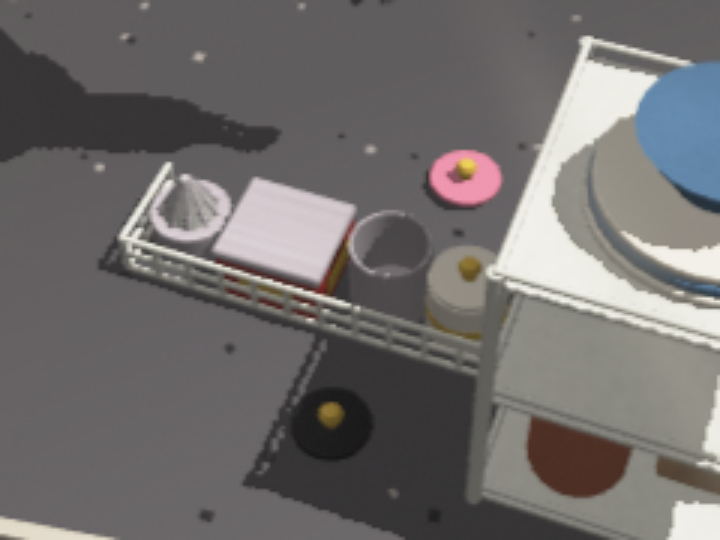

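The tin sits flush on the back rail at (285,235). The squeezer (190,212), cup (388,265) and lidded pot (466,290) stand upright inside the tier. The pink and black lids are where they were, and the gripper is clear. I'm handing in.

```bash
python3 -c "
from plant import arm
print(arm.hand_in())"
```

```text
the job is handed in; nothing more can be done
None
```

The rice tin is in the bottom tier with its front against the back rail, and the job is handed in; no verdict is reported. It took about 28.5 s of the 64 s allowed.

**What I did:** I pushed the cup and pot to the left end of the tier with the closed fingers, then the squeezer to the right. Then I slid the tin sideways to line up with the gap, turned it square on the way, and pushed it straight in with the two fingers spread. It was never lifted. The tool stalled at the rail at about 9 N.

**Last checks:**
- **Tin:** it is at about (-42 to -43, -32) mm in the rack frame, turned less than 1° from square. An exact fit would be x = -44 mm, so this agrees within the 2 mm calibration.
- **Other things in the tier:** in the last picture the pot (lid on), cup and squeezer stand upright inside the tier, with roughly 10 mm between the tin and its neighbours.
- **Around the rack:** the pink and black look-alike lids had not moved. I did not measure the other things again, but the arm kept clear of them.
- **Disagreements:** the two cameras differed by 3–5 mm on the cup, lid and squeezer, probably because parts of them were hidden from view. The final top view did not detect the pot lid; the scene camera and the picture both showed it on.

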